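Fold down the hold-down flap and shut the timer case

ROBOT

A 7-joint arm with a two-finger parallel gripper is mounted at the origin on a cart in front of the work surface, level with it; the furniture and walls round the work are solid. World frame = base frame: x ahead of the robot, y to its left, z up, the work surface at z = 0. Lengths are in m, angles in rad, forces in N, time in s.
With the tool pointing down it reaches from about 0.425 to 0.925 m from the base axis. Payload 6.8 kg.
Tool frame: the origin (TCP) lies midway between the tips of the shut fingers; the grasp point (between the pads) lies r.grasp_offset behind it (r.grasp_offset is the distance from the TCP to the grasp point, in m); z points along the fingers, y is the direction in which the jaws open and shut (so a half turn about z gives the same grasp; the last joint's range is limited). The gripper opens to 85 mm and grips with 20 to 120 N. Pads are 22 mm wide; open, the fingers measure 114 mm over their backs; the gripper's body (76 mm by 85 mm) begins 54 mm behind the grasp point. The pads swing forward as they close: fully open they stand 13 mm farther back than shut.
Start: joints at [-1.274, 0.477, 0.022, 1.555, -0.011, 1.109, -0.083], TCP at [0.266, 0.62, 0.231] pointing down, gripper open.
Joint ranges: [-2.96, 2.96], [-0.34, 2.1], [-1.41, 1.46], [0.24, 2.44], [-1.37, 4.51], [0.17, 1.92], [-2.96, 2.96]. Speed limits (rad/s): [2.39, 2.39, 3.14, 3.14, 3.14, 3.14, 3.14].

INTERFACE

Orientations are given as a rotation vector (axis times angle).
In Python, from bench import r gives the robot as it stands. The module is installed in compiled form; this text tells all that it offers.
- The arm moves only by the tool send_rows, never from a script. Its argument "moves" is one flat list of numbers, 4 for each row, row after row: the shift along the tool's x, y, z in mm, then the turn about the tool's z in degrees. A call has 1 to 8 rows; each row is the pose to reach, as a shift and turn from the pose commanded when the call began, along the tool's axes at that moment; what a row does not reach only later rows make up. A row lasts 1/8 s, in which the tool goes at most 62.5 mm and 10.7 degrees, less where a joint would pass 70% of its speed; a pose out of reach is approached as far as the arm can. A call with a gripper value outside its range is refused whole. "hand" is the closure, from 0 (fully open) to 1 (shut), set as the call begins (left out, the last holds). The fingers move at their own pace and stop on an object; "newtons" is the grip in N (left out, the last holds). Time passes only in rows, so rows that repeat a pose let the fingers close. It gives the time, the measured TCP pose, the force and the opening at its end, in the units of the state.
- r.get_obs(): the state, without advancing time (a new reading comes with each control period).
- r.grab_frame(name): name is "scene" or "top"; returns a dict with "img" (420x560x3 uint8, red, green, blue), "mtx" (3x3 intrinsics, pixels), "D" ([k1, k2, p1, p2, k3] as OpenCV has them; the pictures are not rectified), "world_to_cam" (4x4, takes a point from world to camera coordinates). Camera axes: x right, y up, looking along -z (the intrinsics and any distortion apply to the point x, -y, -z); pixel columns grow to the right and rows downward; lengths in m; the calibration is good to about 2 mm. A picture is of the moment at which its call begins. There is no depth.
- r.hand_in(): hands the job in, once; it reports no verdict.
The state is a dict: "clock": time; "joints": joint angles; "qvel": joint speeds; "tau": joint torques, N m; "tcp_pos": TCP position; "orientation": TCP orientation; "contact_force": force on the tool from outside, world axes, zero at the start; "moment": the same for the moment, N m; "grip_width": finger opening in m.
Only numpy, scipy, OpenCV 4.12 (cv2) and the standard library are available. Lean on these libraries where they do the work, as an engineer would, in place of code of your own. Each camera call takes 0.05 s, during which the arm holds its last target.

TASK

Put the timer case away: with the fingertips, fold its upright hold-down flap flat over the timer first, and only then swing the open lid over it until it is fully shut. Push gently, do not lift or shift the timer, leave the things around the case where they stand, and finish with the hand clear.

Things in the scene. Friction and masses are not known exactly. Their poses are not given: they have to be found in the camera images.
- case: Black carrying case, fixed to the worktop, 130 (x) x 140 (y) x 55 mm high without the lid, walls 4 mm. Origin: centre of its underside; its x axis points from the front side (a small bail handle, nearest the robot) to the back side (lid hinge), y to its left, z up. A bench timer lies in it, under where the flap comes to lie.
- flap (a joint): Hinge of the metal hold-down flap, rad. 0 = folded down flat inside the case, 1.57 = upright; starts between 1.1 and 1.5 and folds backwards, away from the front side. Stiff hinge: it stays at any angle and needs about 1 N at its free edge to move. Mechanical stops at 0 and 1.65.
- flap_hinge (a point): Middle of the flap's hinge line, which runs along the case's y just inside the front wall, at case x -56 mm, z 49 mm. This point turns with the flap: its x axis points along the flap to the free edge, its z axis is the normal of the pushed face (up when the flap is flat).
- flap_edge (a point): Middle of the flap's free edge, 75 mm from the hinge. The flap is a panel 84 mm wide (along y) and 5 mm thick, centred on this point and the hinge line; when flat its top is at z 51.5 mm, 3.5 mm below the case rim.
- lid (a joint): Hinge of the black lid, rad. 0 = shut on the rim, 1.57 = upright; starts between 1.6 and 2.1 (leaning back, a little or far) and swings forwards, towards the front side. Stiff hinge: it stays at any angle and needs about 1 N at its free edge. Mechanical stops at 0 and 2.2. It strikes the flap if the flap is still up.
- lid_hinge (a point): Middle of the lid's hinge line, along the case's y at the top of the back wall: case x +65 mm, z 55.5 mm. This point turns with the lid; its axes are those of the case when the lid is shut.
- lid_edge (a point): Middle of the lid's free edge, on its outer face: 130 mm from the hinge along the lid and 18 mm out from the hinge plane (the lid is a shell 130 x 140 x 18 mm). Shut, the outer face is at height 73.5 mm.
- post (a point): Foot of a fixed upright post of the bench frame, about 60 x 40 mm with a wider foot plate, which rises from the worktop to 0.85 m to the left of the case; it always stands here. The arm starts on its left, so keep the arm and hand clear of it on the way round (there is free room nearer the robot).
- timer: White bench timer with a small screen, 64 x 64 x 20 mm, loose, lying in the front bay of the case, top at about 40 mm height; two vials lie behind it. Origin: centre of its underside. To be left lying.
- jar: Small reagent bottle with a red cap, 48 mm wide, 90 mm high, loose, beside the case on its left. Origin: centre of its underside.
- beaker: Small clear beaker, 52 mm wide, 60 mm high, loose, beside the case on its right. Origin: centre of its underside.
- marker: Marker pen, 132 mm long, 18 mm high, lying loose behind the case. Origin: centre of its underside.
- fitting: Ring-shaped clamp fitting, 55 x 67 x 12 mm, lying loose behind the case at its left. Origin: centre of its underside.
- stopper: Brown rubber stopper, 34 mm wide, 26 mm high, loose, beside the case at the right rear. Origin: centre of its underside.
Not all that is in view belongs to the job. Of the things that look like the case, the middle-sized one is meant.

How it is judged:
On the way, in this order (a step that is already met when the one before it is completed fails the run):
1. the flap is folded down flat while the lid still stands open (value of joint flap below 0.08 rad and value of joint lid above 1 rad), for 0.2 s.
2. the lid is shut over the folded flap (value of joint lid below 0.05 rad and value of joint flap below 0.08 rad), for 0.2 s.
At the end, for the whole second after the job is handed in: The flap lies flat (within 0.08 rad) and the lid is fully shut over it (within 0.05 rad) and at rest; the timer is within 15 mm, and the things round the case within 30 mm, of where they were (all of step 2 and velocity of joint lid below 0.05 rad/s and distance of timer from where it was at the start of the episode below 0.015 m and distance of each of jar, beaker, marker, fitting, stopper from where it was at the start of the episode below 0.03 m); the robot touches nothing.
It fails at once if the lid is brought down while the flap is still up (value of joint lid below 0.6 rad and value of joint flap above 0.3 rad).
It fails at once if the flap is pushed or squeezed with more than 45 N (contact force between the fingers and flap above 45 N).
It fails at once if the lid is pushed or squeezed with more than 45 N (contact force between the fingers and lid above 45 N).
It fails at once if the timer is lifted or shifted more than 15 mm (distance of timer from where it was at the start of the episode above 0.015 m).
It fails at once if a thing round the case is lifted, carried, pushed more than 30 mm or knocked over (distance of any of jar, beaker, marker, fitting, stopper from where it was at the start of the episode above 0.03 m or angle between any of jar, beaker, stopper's own z axis and vertical above 0.5 rad).
It also fails if it takes over 59 s, if anything falls off the work surface, if the arm or the gripper's body presses on something with over 40 N, if the wrist force passes 120 N, or if a joint passes its speed limit or range.

## Working session

There is one attempt and no reset: what is moved stays moved. The work goes in short steps, Python scripts to look and compute and a tool call to move; the robot and the scene stay as the last step left them, time stands still between calls to the robot, and variables do not carry over. Pictures are saved under pics/ and viewed, and the job is handed in when it is done.

Besides the shell and the picture viewer there is one more tool, called after "Emit:" as name(argument=value, ...) on one line, values as JSON. send_rows: Moves the arm, as the interface text tells. Its arguments: {"type":"object","properties":{"moves":{"type":"array"},"hand":{"type":"number"},"newtons":{"type":"number"}},"required":["moves"]}

```bash
ls; mkdir -p pics; python3 - <<'E'
from bench import r
import cv2,numpy as np
print(r.get_obs(), r.grasp_offset)
for n in("scene","top"):
    f=r.grab_frame(n); cv2.imwrite(f"pics/{n}0.png",cv2.cvtColor(f["img"],cv2.COLOR_RGB2BGR))
    np.savez(f"{n}0.npz",**f)
    print(f["mtx"],f["D"],f["world_to_cam"])
E
```

```text
pics
{'clock': 0.0, 'joints': array([-1.27409255,  0.47779386,  0.02234846,  1.5564596 , -0.01151686,
        1.1093174 , -0.08309632]), 'qvel': array([-1.37544821e-03, -6.84962321e-04, -2.34020664e-05, -1.03840795e-03,
       -1.47530849e-03, -1.92883318e-03, -2.04827803e-04]), 'tau': array([-8.07819997e-04, -5.96451831e+01,  1.60785321e+00, -2.81196105e+01,
        1.25175482e-02,  9.51970374e-03,  2.03304995e-05]), 'tcp_pos': array([0.26561858, 0.61988578, 0.23032664]), 'orientation': array([-6.31466464e-01, -3.07722191e+00,  2.87982005e-03]), 'contact_force': array([0.18091864, 0.31855432, 0.34398758]), 'moment': array([ 0.01655042,  0.00315226, -0.04321532]), 'grip_width': 0.08533296491392618} 0.0187
[[448.27972286   0.         285.31123944]
 [  0.         448.27972286 211.57665455]
 [  0.           0.           1.        ]] [-0.08013469  0.          0.          0.          0.        ] [[ 0.71609656 -0.69785826 -0.01412688 -0.56429074]
 [ 0.55072693  0.55245393  0.62569522 -0.22973017]
 [-0.42884212 -0.45583824  0.7799397  -1.12246824]
 [ 0.          0.          0.          1.        ]]
[[404.65330323   0.         279.79201195]
 [  0.         404.65330323 208.14684373]
 [  0.           0.           1.        ]] [-0.09299221  0.          0.          0.          0.        ] [[-0.27776656 -0.96064345 -0.0031449  -0.04367535]
 [ 0.92718524 -0.2689459   0.26075971 -0.61489622]
 [-0.25134292  0.06951442  0.96539861 -0.91504892]
 [ 0.          0.          0.          1.        ]]
```

View pics/scene0.png

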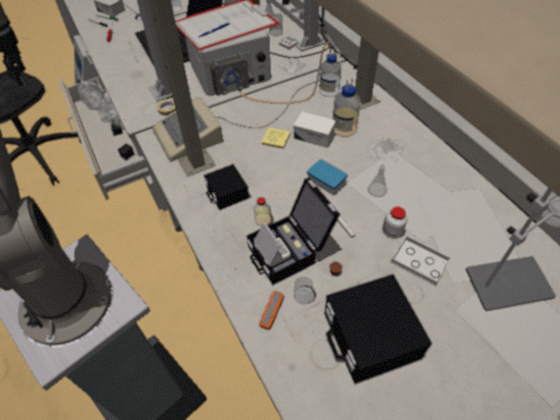

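View pics/top0.png

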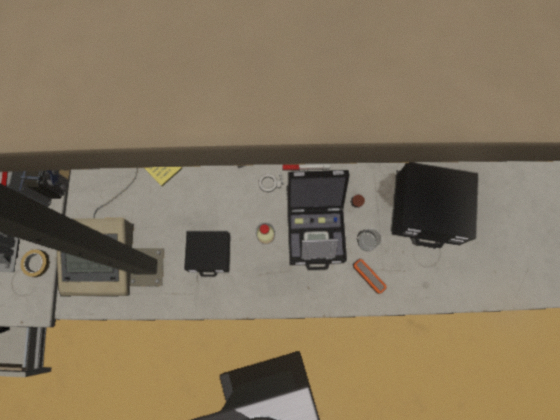

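```bash
cat > h.py <<'E'
import cv2,numpy as np
def load(n): 
    d=np.load(n); return {k:d[k] for k in d.files}
def ray(f,uv):
    p=cv2.undistortPoints(np.array([[uv]],float),f["mtx"],f["D"])[0,0]
    W=f["world_to_cam"]; R=W[:3,:3]; c=-R.T@W[:3,3]
    return c,R.T@np.array([p[0],-p[1],-1.])
def plane(f,uv,z):
    c,d=ray(f,uv); return c+d*(z-c[2])/d[2]
def tri(f1,a,f2,b):
    c1,d1=ray(f1,a);c2,d2=ray(f2,b)
    s=np.linalg.lstsq(np.c_[d1,-d2],c2-c1,rcond=None)[0]
    p,q=c1+s[0]*d1,c2+s[1]*d2
    return (p+q)/2,np.linalg.norm(p-q)
def proj(f,P):
    P=np.atleast_2d(P); W=f["world_to_cam"]; q=P@W[:3,:3].T+W[:3,3]; q=q*[1,-1,-1]
    return cv2.projectPoints(q.reshape(-1,1,3),np.zeros(3),np.zeros(3),f["mtx"],f["D"])[0][:,0]
def save(f,name,box,s):
    x0,y0,x1,y1=box; im=f["img"][y0:y1,x0:x1]
    cv2.imwrite(name,cv2.cvtColor(cv2.resize(im,None,fx=s,fy=s,interpolation=cv2.INTER_CUBIC),cv2.COLOR_RGB2BGR))
E
python3 - <<'E'
from h import *
save(load("scene0.npz"),"pics/s0z.png",(235,170,365,290),6)
save(load("top0.npz"),"pics/t0z.png",(245,160,385,275),5.5)
E
```

```text
(no output)
```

View pics/s0z.png

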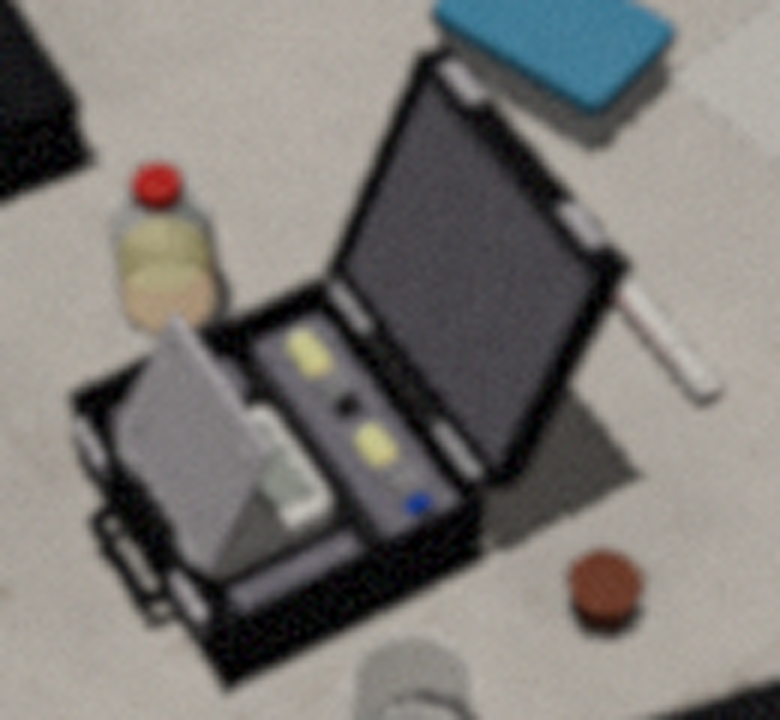

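View pics/t0z.png

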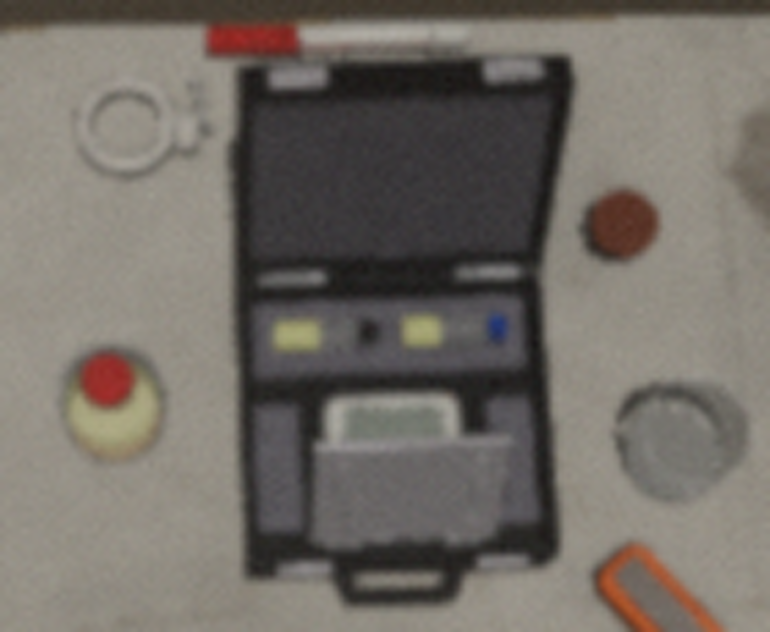

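```bash
python3 - <<'E'
from h import *
s=load("scene0.npz");t=load("top0.npz")
for f in(s,t): W=f["world_to_cam"];print(-W[:3,:3].T@W[:3,3])
S=lambda u,v:(235+u/6-.5,170+v/6-.5); T=lambda u,v:(245+u/5.5-.5,160+v/5.5-.5)
for n,a,b in [("lidL inner",(432,60),(244,82)),("lidR inner",(618,268),(572,72)),
 ("FL rim",(76,395),(247,575)),("FR rim",(222,615),(556,560)),("BL rim",(325,285),(243,275)),("BR",(478,515),(543,280)),
 ("flapL tip",(172,318),(318,440)),("flapR tip",(262,462),(510,437)),
 ("flapL base",(112,425),(312,543)),("flapR base",(205,572),(497,540)),
 ("stopper top",(605,578),(622,222)),("jar cap",(157,182),(108,378)),("lidgrip L",(465,82),(298,78)),("lidgripR",(585,225),(514,70))]:
    p,e=tri(s,S(*a),t,T(*b)); print(n,(p*1000).round(0),round(e*1000,1), (plane(s,S(*a),.055)*1000).round(), (plane(t,T(*b),.055)*1000).round())
print(tri(s,(205,168),t,(148,280)), plane(s,(200,163),0), plane(t,(147,268),0))
E
```

```text
[ 0.04924358 -0.77854357  1.01122694]
[ 0.32800008 -0.14372116  1.04358976]
lidL inner [ 626. -249.  168.] 2.3 [ 702. -178.   55.] [ 666. -263.   55.]
lidR inner [ 593. -382.  172.] 1.3 [ 669. -326.   55.] [ 628. -413.   55.]
FL rim [ 447. -200.   47.] 8.0 [ 448. -206.   55.] [ 443. -198.   55.]
FR rim [ 413. -333.   58.] 6.0 [ 417. -333.   55.] [ 411. -332.   55.]
BL rim [ 576. -235.   46.] 4.9 [ 568. -240.   55.] [ 576. -236.   55.]
BR [ 535. -369.   44.] 4.2 [ 528. -373.   55.] [ 535. -367.   55.]
flapL tip [ 481. -239.  112.] 3.8 [ 507. -205.   55.] [ 492. -246.   55.]
flapR tip [ 459. -318.  110.] 5.3 [ 481. -289.   55.] [ 469. -330.   55.]
flapL base [ 448. -230.   56.] 0.2 [ 449. -229.   55.] [ 449. -230.   55.]
flapR base [ 427. -311.   51.] 0.8 [ 426. -313.   55.] [ 427. -310.   55.]
stopper top [ 558. -420.   23.] 0.4 [ 542. -432.   55.] [ 551. -412.   55.]
jar cap [ 539. -162.   87.] 0.6 [ 556. -141.   55.] [ 546. -163.   55.]
lidgrip L [ 621. -271.  174.] 0.9 [ 703. -199.   55.] [ 661. -288.   55.]
lidgripR [ 600. -358.  173.] 0.5 [ 677. -299.   55.] [ 636. -387.   55.]
(array([ 0.53935118,  0.15765035, -0.03039017]), np.float64(0.05490977112443642)) [0.55108656 0.14724987 0.        ] [0.5409793  0.15784407 0.        ]
```

```bash
python3 - <<'E'
from h import *
s=load("scene0.npz");t=load("top0.npz")
save(t,"pics/t0l.png",(0,160,300,420),2.6)
save(s,"pics/s0l.png",(60,0,360,220),2.6)
save(s,"pics/s0r.png",(300,0,560,200),3)
E
```

```text
(no output)
```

View pics/t0l.png

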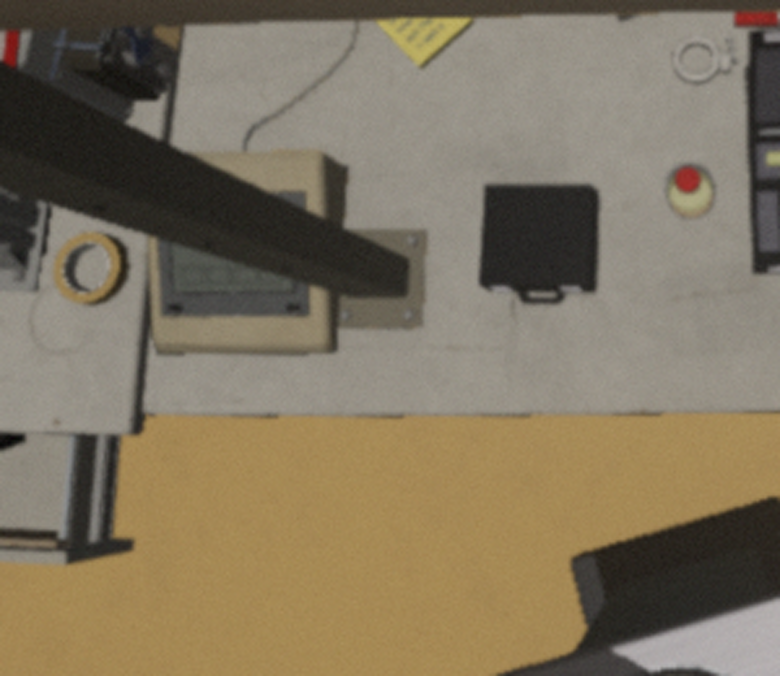

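View pics/s0l.png

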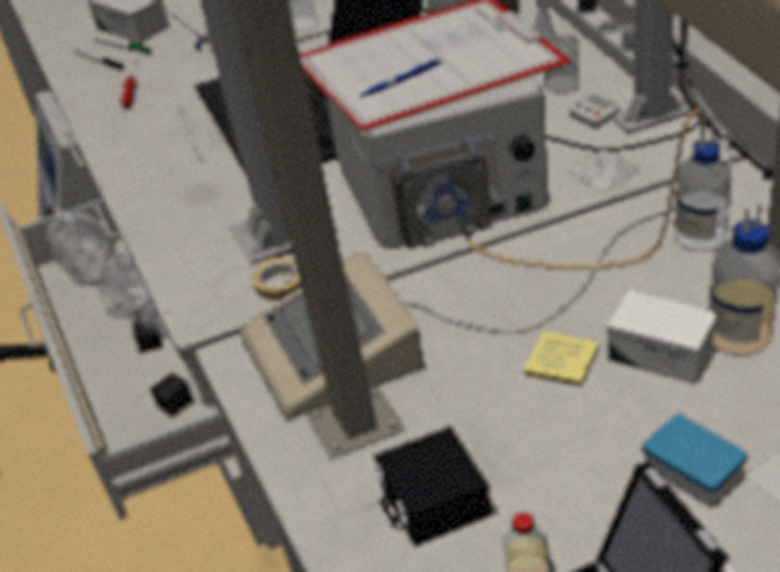

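View pics/s0r.png

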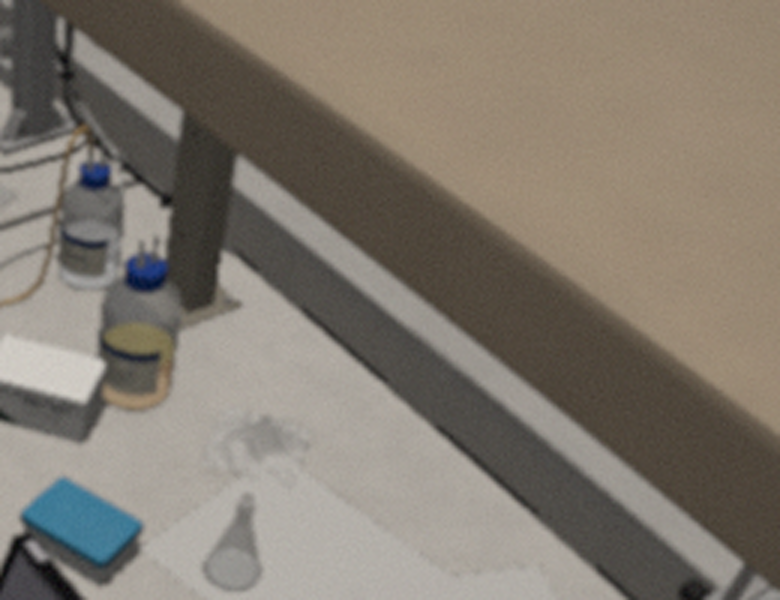

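```bash
python3 - <<'E'
from h import *
s=load("scene0.npz");t=load("top0.npz")
def pl(f,a,b):
    c,d1=ray(f,a);_,d2=ray(f,b);n=np.cross(d1,d2);n/=np.linalg.norm(n);return n,n@c
for (a,b,c,d) in [((360,33),(560,193),(100,168),(500,160)),]:
    n1,k1=pl(s,a,b);n2,k2=pl(t,c,d)
    for y in(-.5,-.3,0,.2):
        print(np.linalg.solve([n1,n2,[0,1,0]],[k1,k2,y]).round(3))
for uv in [(133,285),(162,286),(163,248),(124,272),(155,273),(156,260)]: print(uv,plane(t,uv,0).round(3))
for uv in [(300,317),(57,318)]: print('edge',plane(t,uv,0).round(3))
print('tester low',plane(t,(60,294),.06),plane(t,(128,295),.06))
E
```

```text
[ 0.311 -0.5    0.852]
[ 0.364 -0.3    0.853]
[0.443 0.    0.854]
[0.496 0.2   0.855]
(133, 285) [0.508 0.202 0.   ]
(162, 286) [0.485 0.129 0.   ]
(163, 248) [0.581 0.106 0.   ]
(124, 272) [0.547 0.219 0.   ]
(155, 273) [0.523 0.14  0.   ]
(156, 260) [0.555 0.131 0.   ]
edge [ 0.314 -0.189  0.   ]
edge [0.478 0.416 0.   ]
tester low [0.52444107 0.36655368 0.06      ] [0.47709157 0.19939419 0.06      ]
```

```bash
cat >> h.py <<'E'
from scipy.spatial.transform import Rotation as Ro
C=np.array([.492,-.284,0]); yaw=np.radians(-14)
CX=np.array([np.cos(yaw),np.sin(yaw),0]);CY=np.array([-np.sin(yaw),np.cos(yaw),0])
def case(x,y,z): return C+x*CX+y*CY+np.array([0,0,z])
def incase(p): d=np.array(p)-C; return np.array([d@CX,d@CY,p[2]])
def rows(o,wps):
    R=Ro.from_rotvec(o["orientation"])
    for w in wps: print((R.inv().apply(np.array(w)-o["tcp_pos"])*1000).round(0))
    ax=R.as_matrix(); print("toolx az",np.degrees(np.arctan2(ax[1,0],ax[0,0])).round(1),"z",ax[:,2].round(3))
def st(o): print("t",o["clock"].round(2),"tcp",(o["tcp_pos"]*1000).round(1),"case",(incase(o["tcp_pos"])*1000).round(1),"F",o["contact_force"].round(1),"Fcase",round(o["contact_force"]@CX,1),"j",o["joints"].round(2))
E
python3 - <<'E'
from h import *; from bench import r
o=r.get_obs(); st(o)
rows(o,[(.24,.53,.25),(.2,.42,.25),(.215,.37,.25),(.31,.3,.25)])
E
```

```text
Traceback (most recent call last):
  File "h.py", line 30, in st
    def st(o): print("t",o["clock"].round(2),"tcp",(o["tcp_pos"]*1000).round(1),"case",(incase(o["tcp_pos"])*1000).round(1),"F",o["contact_force"].round(1),"Fcase",round(o["contact_force"]@CX,1),"j",o["joints"].round(2))
                         ^^^^^^^^^^^^^^^^
AttributeError: 'float' object has no attribute 'round'
```

```bash
sed -i 's/o\["clock"\].round(2)/round(float(o["clock"]),2)/' h.py
python3 - <<'E'
from h import *; from bench import r
o=r.get_obs(); st(o)
rows(o,[(.24,.53,.25),(.2,.42,.25),(.235,.37,.25),(.31,.3,.25)])
E
```

```text
t 0.1 tcp [265.6 620.  230.4] case [-438.3  822.3  230.4] F [-1.1  0.2  0.2] Fcase -1.1 j [-1.27  0.48  0.02  1.56 -0.01  1.11 -0.08]
[-12. -93. -19.]
[ -18. -210.  -19.]
[ -70. -242.  -19.]
[-167. -277.  -19.]
toolx az 156.8 z [-0.001 -0.002 -1.   ]
```

Emit:
send_rows(moves=[-6,-45,-10,-3,-12,-93,-19,-6,-15,-140,-19,-9,-18,-175,-19,-9,-18,-210,-19,-9,-18,-210,-19,-9], hand=1, newtons=20)

```text
clock: 0.85
tcp_pos: [0.199, 0.418, 0.2501]
orientation: [-0.388, -3.117, 0.002]
contact_force: [0.2, -0.3, 0.5]
grip_width: 0.0001
```

```bash
python3 - <<'E'
from h import *; from bench import r
o=r.get_obs(); st(o); print(o["grip_width"])
rows(o,[(.235,.37,.25),(.29,.32,.25),(.35,.25,.25),(.39,.18,.25),(.41,.12,.25),(.42,.05,.25),(.425,-.05,.25)])
E
```

```text
t 0.85 tcp [199.  418.  250.1] case [-454.1  610.3  250.1] F [ 0.2 -0.3  0.5] Fcase 0.3 j [-1.23  0.11 -0.03  2.02  0.    1.02  0.06]
0.00013762100916937754
[-47. -38.   0.]
[-112.  -73.    0.]
[-188. -126.    0.]
[-244. -184.    0.]
[-278. -237.    0.]
[-305. -303.    0.]
[-334. -398.    1.]
toolx az 165.8 z [-0.    -0.001 -1.   ]
```

Emit:
send_rows(moves=[-47,-38,0,0,-80,-55,0,0,-112,-73,0,0,-150,-100,0,0,-188,-126,0,0,-216,-155,0,0,-244,-184,0,0,-261,-210,0,0])

```text
clock: 1.85
tcp_pos: [0.4028, 0.1516, 0.2504]
orientation: [0.39, 3.116, -0.0]
contact_force: [0.0, 0.2, -0.5]
grip_width: -0.0003
```

```bash
python3 - <<'E'
from h import *; from bench import r
o=r.get_obs(); st(o)
rows(o,[(.41,.12,.25),(.42,.05,.25),(.425,-.05,.25),case(-95,0,170)if 0 else case(-.100,0,.18)])
E
```

```text
t 1.85 tcp [402.8 151.6 250.4] case [-191.9  401.1  250.4] F [ 0.   0.2 -0.5] Fcase -0.1 j [-0.81  0.03  0.31  2.1  -0.01  1.01  0.83]
[-15. -29.   0.]
[-42. -94.   0.]
[ -71. -190.    0.]
[ -94. -401.   71.]
toolx az 165.7 z [ 0.001 -0.    -1.   ]
```

Emit:
send_rows(moves=[-15,-29,0,0,-30,-60,0,0,-42,-94,0,0,-56,-140,0,0,-71,-190,0,0,-80,-235,0,0,-85,-280,0,0,-90,-310,0,0])

```text
clock: 2.85
tcp_pos: [0.4126, -0.1722, 0.2505]
orientation: [0.391, 3.116, -0.002]
contact_force: [0.0, 0.4, -0.5]
grip_width: 0.0002
```

```bash
python3 - <<'E'
from h import *; from bench import r
o=r.get_obs(); st(o)
rows(o,[case(-.100,0,.18),case(-.100,0,.105)])
f=r.grab_frame("scene"); save(f,"pics/s1.png",(180,100,380,300),3)
f=r.grab_frame("top"); save(f,"pics/t1.png",(180,140,400,300),3.5)
E
```

```text
t 2.85 tcp [ 412.6 -172.2  250.5] case [-104.1   89.3  250.5] F [ 0.   0.4 -0.5] Fcase -0.1 j [-0.39  0.06  0.69  2.09 -0.04  1.01  1.64]
[ -5. -89.  71.]
[ -4. -89. 146.]
toolx az 165.7 z [ 0.001 -0.001 -1.   ]
```

View pics/s1.png

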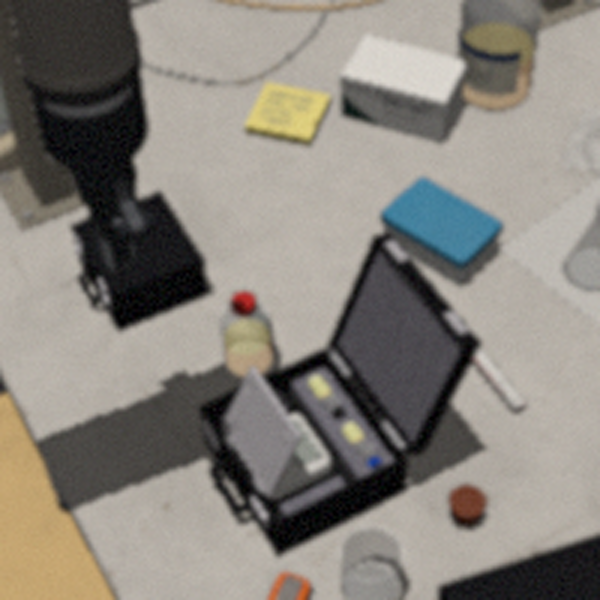

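View pics/t1.png

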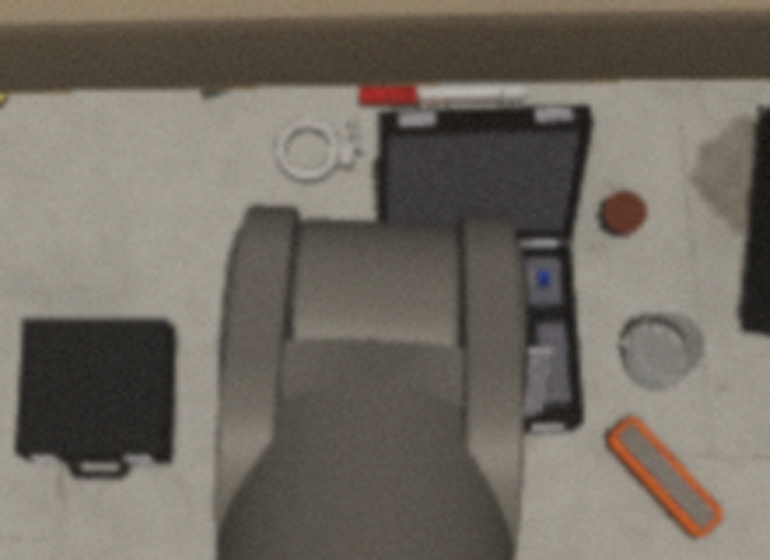

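Emit:
send_rows(moves=[-4,-45,20,0,-4,-89,50,0,-4,-89,90,0,-4,-89,125,0,-4,-89,150,0,-4,-89,150,0])

```text
clock: 3.7
tcp_pos: [0.394, -0.2561, 0.0988]
orientation: [-0.386, -3.114, -0.001]
contact_force: [-0.1, -0.3, 0.1]
grip_width: 0.0002
```

```bash
python3 - <<'E'
from h import *; from bench import r
o=r.get_obs(); st(o)
def fl(th,R=.06): return case(-.056+R*np.cos(th)-.0025*np.sin(th)-.011,0,.049+R*np.sin(th)+.0025*np.cos(th))
rows(o,[case(-.07,0,.1),fl(1.15),fl(1.0),fl(.85),fl(.7),fl(.5),fl(.3),fl(.15),fl(0)])
f=r.grab_frame("scene"); save(f,"pics/s2.png",(210,150,380,300),4)
E
```

```text
t 3.7 tcp [ 394.  -256.1   98.8] case [-101.9    3.4   98.8] F [-0.1 -0.3  0.1] Fcase -0.0 j [-0.09  0.4   0.65  2.18 -0.38  0.68  2.15]
[-32.  -3.  -1.]
[-57.  -3.  -6.]
[-65.  -3.  -2.]
[-73.  -3.   3.]
[-79.  -3.   9.]
[-86.  -3.  18.]
[-92.  -3.  29.]
[-94.  -3.  38.]
[-95.  -3.  47.]
toolx az 165.9 z [-0.004  0.001 -1.   ]
```

View pics/s2.png

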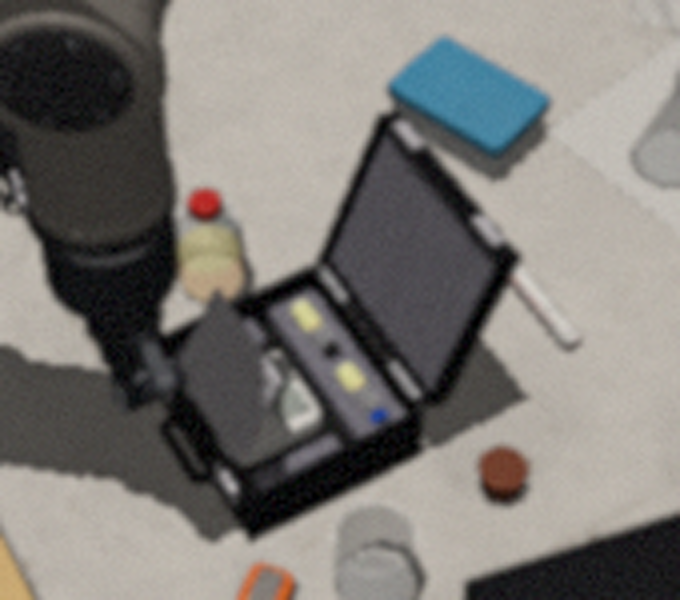

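```bash
python3 - <<'E'
from h import *
s=load("scene0.npz")
p=proj(s,[[.394,-.256,.099],case(-.056,0,.051),case(-.056,.042,.051),case(.065,.07,.055)]); print((p-[210,150])*4)
E
```

```text
[[130.09047353 396.79213912]
 [203.06761101 412.16096498]
 [172.56814353 365.88972445]
 [310.52327713 258.60214116]]
```

Emit:
send_rows(moves=[-32,-3,-1,0,-48,-3,-4,0,-57,-3,-6,0,-65,-3,-2,0,-69,-3,0,0,-73,-3,3,0])

```text
clock: 4.5
tcp_pos: [0.4642, -0.2778, 0.097]
orientation: [-0.389, -3.117, -0.001]
contact_force: [-1.2, 0.3, 2.2]
grip_width: -0.0003
```

```bash
python3 - <<'E'
from h import *; from bench import r
o=r.get_obs(); st(o)
def fl(th,R=.06): return case(-.056+R*np.cos(th)-.0025*np.sin(th)-.011,0,.049+R*np.sin(th)+.0025*np.cos(th))
rows(o,[fl(.85),fl(.7),fl(.6),fl(.5),fl(.4),fl(.3),fl(.2),fl(.1),fl(0)])
f=r.grab_frame("scene"); save(f,"pics/s3.png",(210,150,380,300),4)
E
```

```text
t 4.5 tcp [ 464.2 -277.8   97. ] case [-28.5  -0.8  97. ] F [-1.2  0.3  2.2] Fcase -1.2 j [-0.06  0.5   0.62  2.02 -0.43  0.75  2.15]
[1. 1. 1.]
[-6.  1.  7.]
[-10.   1.  12.]
[-13.   1.  17.]
[-16.   1.  22.]
[-18.   1.  28.]
[-20.   1.  34.]
[-21.   1.  40.]
[-21.   1.  45.]
toolx az 165.8 z [-0.001  0.    -1.   ]
```

View pics/s3.png

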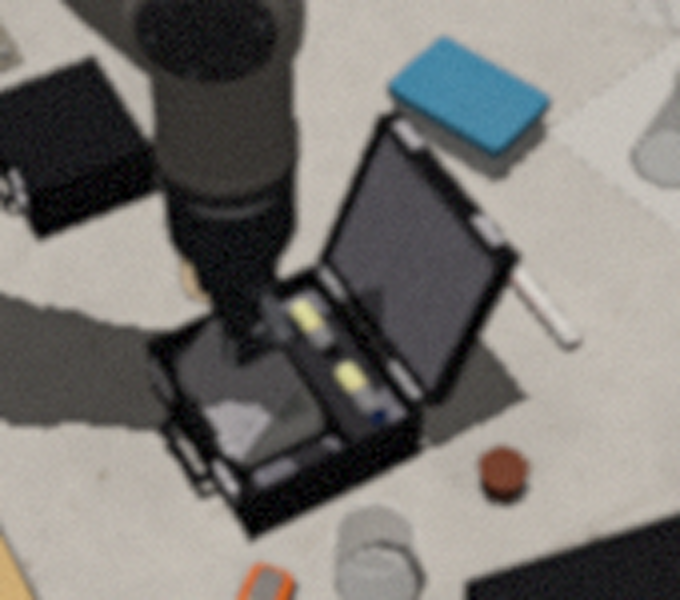

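Emit:
send_rows(moves=[-6,1,7,0,-10,1,12,0,-13,1,17,0,-16,1,22,0,-18,1,28,0,-20,1,34,0,-21,1,39,0,-21,1,42,0])

```text
clock: 5.55
tcp_pos: [0.4851, -0.282, 0.0549]
orientation: [-0.388, -3.117, -0.0]
contact_force: [-0.2, -0.3, 0.9]
grip_width: 0.0
```

```bash
python3 - <<'E'
from h import *; from bench import r
o=r.get_obs(); st(o)
f=r.grab_frame("scene"); save(f,"pics/s4.png",(210,150,380,300),4)
E
```

```text
t 5.55 tcp [ 485.1 -282.    54.9] case [-7.1  0.2 54.9] F [-0.2 -0.3  0.9] Fcase -0.1 j [-0.01  0.59  0.56  1.99 -0.49  0.69  2.18]
```

View pics/s4.png

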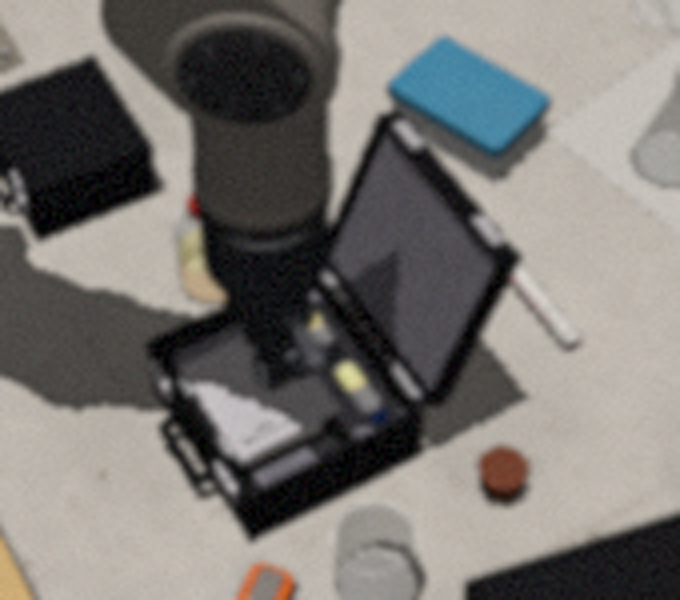

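Nearly flat; I press down in small steps until the stop shows in the force.

Emit:
send_rows(moves=[0,0,1.5,0,0,0,3,0,0,0,4,0,0,0,4,0])

```text
clock: 6.1
tcp_pos: [0.4851, -0.282, 0.0516]
orientation: [0.388, 3.117, 0.001]
contact_force: [-1.1, 1.7, 3.7]
grip_width: 0.0002
```

Emit:
send_rows(moves=[0,0,1,0,0,0,2,0,0,0,2,0,0,0,2,0])

```text
clock: 6.6
tcp_pos: [0.4852, -0.2821, 0.0511]
orientation: [0.389, 3.117, 0.003]
contact_force: [-6.3, 4.5, 22.4]
grip_width: -0.0
```

```bash
python3 - <<'E'
from h import *; from bench import r
o=r.get_obs(); st(o)
rows(o,[case(-.02,0,.25),case(.18,0,.25)])
E
```

```text
t 6.6 tcp [ 485.2 -282.1   51.1] case [-7.1  0.2 51.1] F [-6.3  4.5 22.4] Fcase -7.2 j [-0.01  0.6   0.56  2.   -0.49  0.68  2.19]
[  13.    0. -199.]
[-187.    1. -199.]
toolx az 165.8 z [ 0.001  0.002 -1.   ]
```

Emit:
send_rows(moves=[0,0,-8,0,5,0,-50,0,12,0,-100,0,12,0,-150,0,12,0,-195,0,12,0,-205,0])

```text
clock: 7.35
tcp_pos: [0.4747, -0.2801, 0.2572]
orientation: [0.388, 3.112, -0.001]
contact_force: [1.1, -0.2, -0.4]
grip_width: -0.0001
```

```bash
python3 - <<'E'
from h import *; from bench import r
o=r.get_obs(); st(o)
rows(o,[case(.18,0,.25)])
f=r.grab_frame("scene"); save(f,"pics/s5.png",(210,100,380,300),3); np.savez("scene5.npz",**f)
E
```

```text
t 7.35 tcp [ 474.7 -280.1  257.2] case [-17.8  -0.4 257.2] F [ 1.1 -0.2 -0.4] Fcase 1.1 j [-0.2   0.3   0.77  1.87 -0.24  1.06  1.99]
[-198.    1.    8.]
toolx az 165.8 z [ 0.005 -0.001 -1.   ]
```

View pics/s5.png

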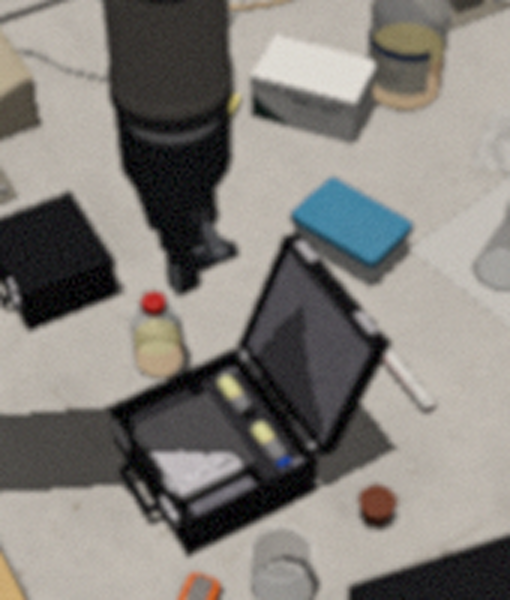

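Emit:
send_rows(moves=[-25,0,2,0,-60,0,4,0,-100,0,5,0,-140,0,5,0,-175,0,5,0,-200,0,5,0,-200,0,5,0])

```text
clock: 8.28
tcp_pos: [0.6679, -0.3277, 0.2461]
orientation: [-0.386, -3.114, -0.001]
contact_force: [0.5, -0.6, 0.1]
grip_width: 0.0001
```

```bash
python3 - <<'E'
from h import *; from bench import r
o=r.get_obs(); st(o)
f=r.grab_frame("scene"); save(f,"pics/s6.png",(0,0,560,420),1.4); np.savez("scene6.npz",**f)
g=r.grab_frame("top"); save(g,"pics/t6.png",(230,130,430,290),4)
E
```

```text
t 8.28 tcp [ 667.9 -327.7  246.1] case [1.812e+02 2.000e-01 2.461e+02] F [ 0.5 -0.6  0.1] Fcase 0.6 j [-0.03  0.67  0.68  1.38 -0.42  1.25  2.  ]
```

View pics/s6.png

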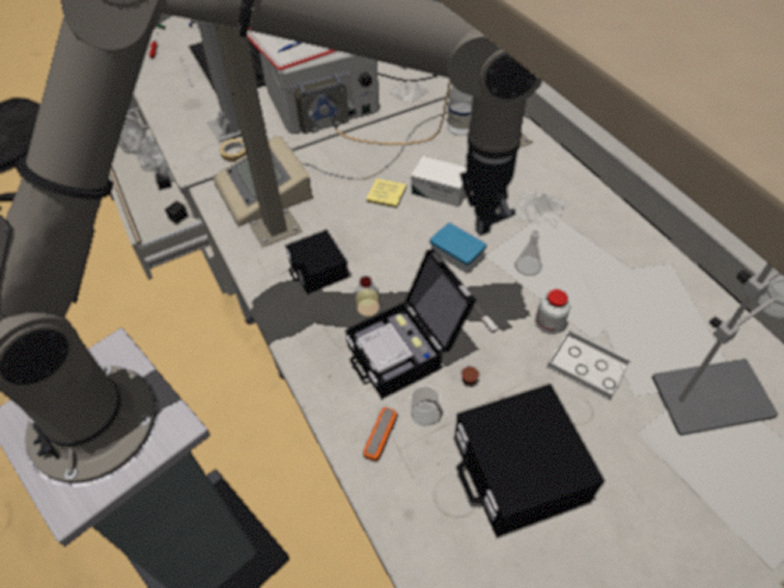

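View pics/t6.png

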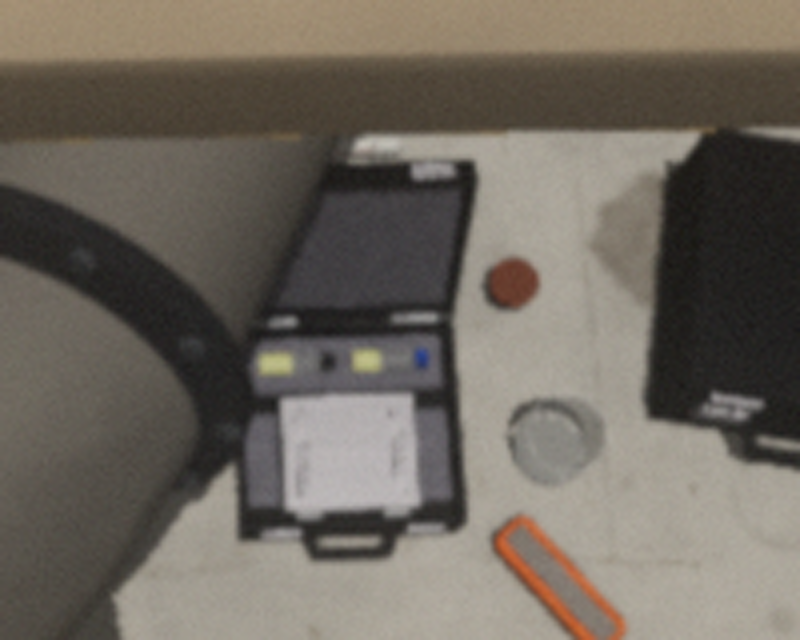

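```bash
python3 - <<'E'
from h import *
s=load("scene0.npz")
for z in(.5,.6,.7): print(z,plane(s,(79,7),z).round(3),plane(s,(175,0),z).round(3),plane(s,(350,50),.5).round(3))
E
```

```text
0.5 [0.422 0.348 0.5  ] [0.604 0.191 0.5  ] [ 0.727 -0.266  0.5  ]
0.6 [0.349 0.127 0.6  ] [0.496 0.002 0.6  ] [ 0.727 -0.266  0.5  ]
0.7 [ 0.276 -0.093  0.7  ] [ 0.387 -0.188  0.7  ] [ 0.727 -0.266  0.5  ]
```

```bash
cat >> h.py <<'E'
def ld(th,R=.11,h=.011): return case(.065-R*np.cos(th)+.018*np.sin(th)+h,0,.0555+R*np.sin(th)+.018*np.cos(th))
E
python3 - <<'E'
from h import *; from bench import r
o=r.get_obs(); st(o)
rows(o,[case(.182,0,.2),case(.182,0,.15),case(.165,0,.15),case(.145,0,.15),case(.12,0,.157),ld(1.57)])
E
```

```text
t 8.38 tcp [ 666.1 -328.3  247.5] case [179.7  -0.8 247.5] F [-1.2  0.5  0.4] Fcase -1.3 j [-0.03  0.66  0.68  1.38 -0.42  1.25  2.  ]
[-2.  1. 47.]
[-3.  1. 97.]
[14.  1. 98.]
[34.  1. 98.]
[59.  1. 91.]
[86.  0. 82.]
toolx az 165.8 z [-0.003  0.001 -1.   ]
```

Emit:
send_rows(moves=[-3,1,35,0,-3,1,70,0,-3,1,97,0,6,1,98,0,14,1,98,0,24,1,98,0])

```text
clock: 9.12
tcp_pos: [0.6441, -0.3218, 0.1531]
orientation: [0.388, 3.115, -0.001]
contact_force: [0.1, 0.6, -0.2]
grip_width: 0.0002
```

```bash
python3 - <<'E'
from h import *; from bench import r
o=r.get_obs(); st(o)
rows(o,[case(.145,0,.15),case(.132,0,.153),case(.12,0,.157),ld(1.7),ld(1.57),ld(1.4)])
f=r.grab_frame("scene"); save(f,"pics/s7.png",(210,100,410,300),3)
E
```

```text
t 9.12 tcp [ 644.1 -321.8  153.1] case [1.567e+02 1.000e-01 1.531e+02] F [ 0.1  0.6 -0.2] Fcase -0.0 j [-0.03  0.7   0.64  1.54 -0.46  1.05  2.05]
[12. -0.  3.]
[25. -0.  0.]
[37. -0. -4.]
[49. -0. -9.]
[ 63.  -0. -13.]
[ 82.  -0. -14.]
toolx az 165.8 z [ 0.002 -0.001 -1.   ]
```

View pics/s7.png

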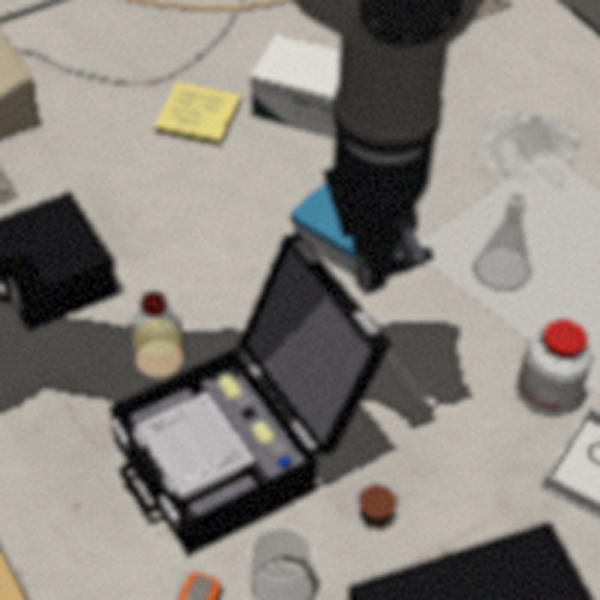

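Emit:
send_rows(moves=[6,0,3,0,12,0,3,0,19,0,2,0,25,0,0,0,31,0,-2,0,37,0,-4,0])

```text
clock: 9.93
tcp_pos: [0.6083, -0.3123, 0.1556]
orientation: [0.388, 3.117, -0.0]
contact_force: [1.6, -0.6, 1.2]
grip_width: 0.0001
```

```bash
python3 - <<'E'
from h import *; from bench import r
o=r.get_obs(); st(o)
rows(o,[ld(t) for t in (1.7,1.57,1.4,1.25,1.1,.95,.8,.65)])
f=r.grab_frame("scene"); save(f,"pics/s8.png",(210,100,410,300),3)
E
```

```text
t 9.93 tcp [ 608.3 -312.3  155.6] case [119.7   0.7 155.6] F [ 1.6 -0.6  1.2] Fcase 1.6 j [-0.05  0.65  0.65  1.63 -0.45  1.02  2.07]
[12. -1. -7.]
[ 26.  -1. -10.]
[ 45.  -1. -11.]
[ 61.  -1. -10.]
[78. -1. -6.]
[93. -1.  0.]
[107.  -1.   9.]
[120.  -1.  19.]
toolx az 165.8 z [ 0. -0. -1.]
```

View pics/s8.png

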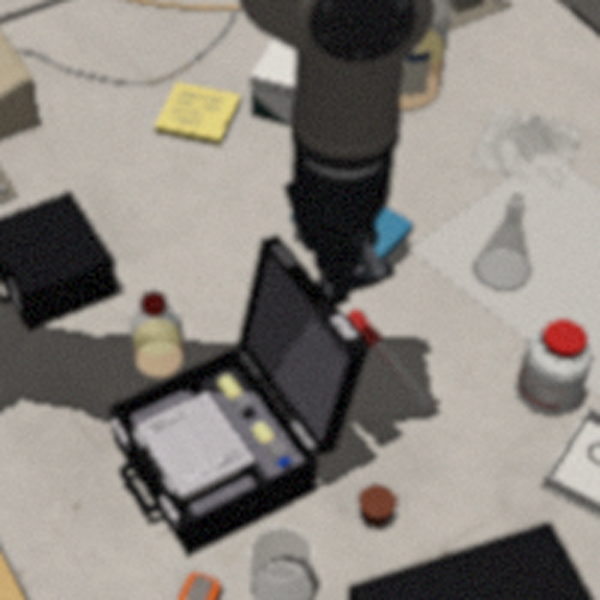

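The lid is swinging forward with about 2 N; I go on along the arc.

Emit:
send_rows(moves=[6,0,-4,0,12,0,-7,0,19,0,-9,0,26,0,-10,0,36,0,-11,0,45,0,-11,0,53,0,-11,0,61,0,-10,0])

```text
clock: 10.98
tcp_pos: [0.5488, -0.2972, 0.1653]
orientation: [0.388, 3.117, 0.0]
contact_force: [1.2, -0.8, -0.2]
grip_width: 0.0005
```

```bash
python3 - <<'E'
from h import *; from bench import r
o=r.get_obs(); st(o)
rows(o,[ld(t) for t in (1.2,1.1,1.,.9,.8,.7,.6,.5,.4)])
f=r.grab_frame("scene"); save(f,"pics/s9.png",(210,100,410,300),3)
E
```

```text
t 10.97 tcp [ 548.8 -297.2  165.3] case [ 58.3   1.  165.3] F [ 1.2 -0.8 -0.2] Fcase 1.3 j [-0.09  0.54  0.68  1.78 -0.41  0.96  2.08]
[ 5. -1.  1.]
[16. -1.  4.]
[27. -1.  7.]
[37. -1. 12.]
[46. -1. 18.]
[55. -1. 25.]
[63. -1. 33.]
[70. -1. 41.]
[77. -1. 50.]
toolx az 165.8 z [ 0.  0. -1.]
```

View pics/s9.png

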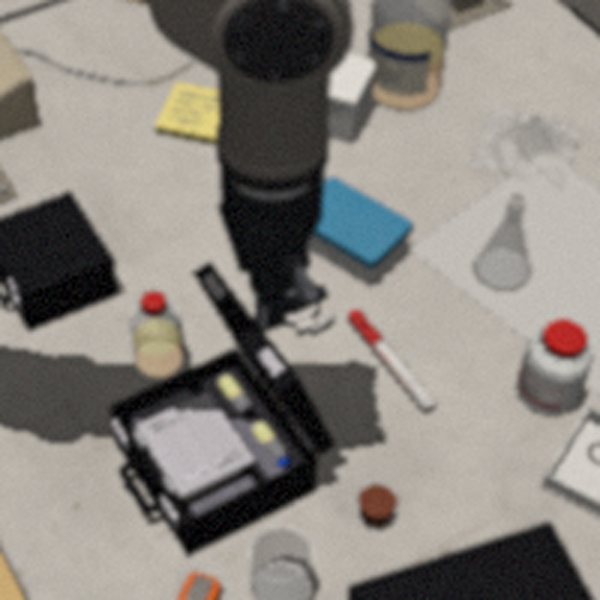

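Emit:
send_rows(moves=[9,0,2,0,18,0,4,0,27,0,7,0,37,0,12,0,46,0,18,0,55,0,25,0,63,0,33,0,70,0,41,0])

```text
clock: 12.02
tcp_pos: [0.4807, -0.28, 0.1236]
orientation: [-0.388, -3.117, -0.0]
contact_force: [0.5, -0.3, 1.5]
grip_width: -0.0002
```

```bash
python3 - <<'E'
from h import *; from bench import r
o=r.get_obs(); st(o)
rows(o,[ld(t) for t in (.5,.4,.3,.2,.1,.05,0)])
f=r.grab_frame("scene"); save(f,"pics/s10.png",(210,100,410,300),3)
E
```

```text
t 12.03 tcp [ 480.7 -280.   123.6] case [-11.9   1.2 123.6] F [ 0.5 -0.3  1.5] Fcase 0.5 j [-0.1   0.49  0.67  1.97 -0.41  0.82  2.13]
[ 0. -1. -0.]
[ 6. -1.  9.]
[12. -1. 18.]
[16. -1. 29.]
[20. -1. 39.]
[21. -1. 45.]
[22. -1. 50.]
toolx az 165.8 z [-0.001  0.    -1.   ]
```

View pics/s10.png

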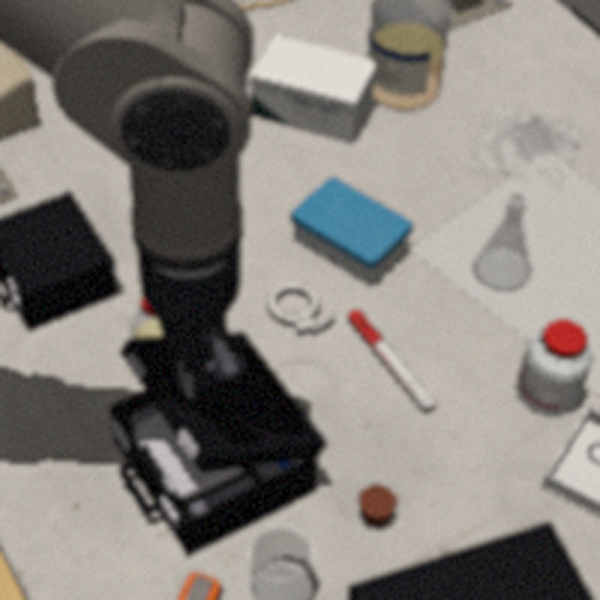

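Emit:
send_rows(moves=[6,0,9,0,12,0,18,0,14,0,24,0,16,0,29,0,18,0,35,0,20,0,40,0,21,0,45,0,21,0,47,0])

```text
clock: 13.08
tcp_pos: [0.4609, -0.2749, 0.0769]
orientation: [-0.388, -3.117, -0.0]
contact_force: [-0.4, 0.5, 0.3]
grip_width: -0.0004
```

Emit:
send_rows(moves=[0,0,1.5,0,0,0,3,0,0,0,4,0,0,0,4,0])

```text
clock: 13.58
tcp_pos: [0.4612, -0.275, 0.0736]
orientation: [0.388, 3.117, 0.001]
contact_force: [-1.6, 1.4, 4.9]
grip_width: 0.0003
```

Emit:
send_rows(moves=[0,0,1,0,0,0,2,0,0,0,2,0,0,0,2,0])

```text
clock: 14.08
tcp_pos: [0.4612, -0.2751, 0.0733]
orientation: [0.389, 3.117, 0.003]
contact_force: [-5.7, 5.8, 25.8]
grip_width: -0.0003
```

Emit:
send_rows(moves=[0,0,-8,0,3,0,-45,0,8,0,-95,0,12,0,-145,0,15,30,-180,0,15,70,-190,0,15,110,-190,0,15,110,-190,0])

```text
clock: 15.08
tcp_pos: [0.4747, -0.1612, 0.2612]
orientation: [0.378, 3.118, 0.002]
contact_force: [1.1, -0.8, -0.0]
grip_width: 0.0001
```

```bash
python3 - <<'E'
from h import *; from bench import r
o=r.get_obs(); st(o)
s0=load("scene0.npz")
f=r.grab_frame("scene"); save(f,"pics/s11.png",(210,100,410,300),3)
g=r.grab_frame("top"); save(g,"pics/t11.png",(230,140,400,290),4)
E
```

```text
t 15.07 tcp [ 474.7 -161.2  261.2] case [-46.5 115.  261.2] F [ 1.1 -0.8 -0. ] Fcase 1.2 j [-0.48  0.19  0.78  1.97 -0.15  1.05  1.71]
```

View pics/s11.png

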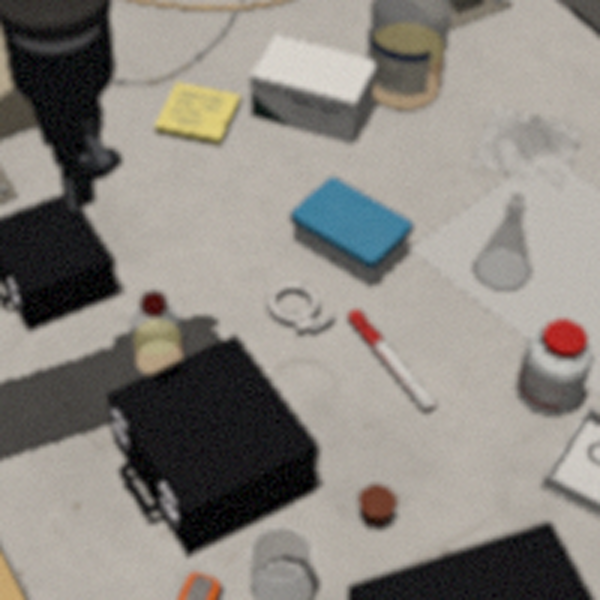

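View pics/t11.png

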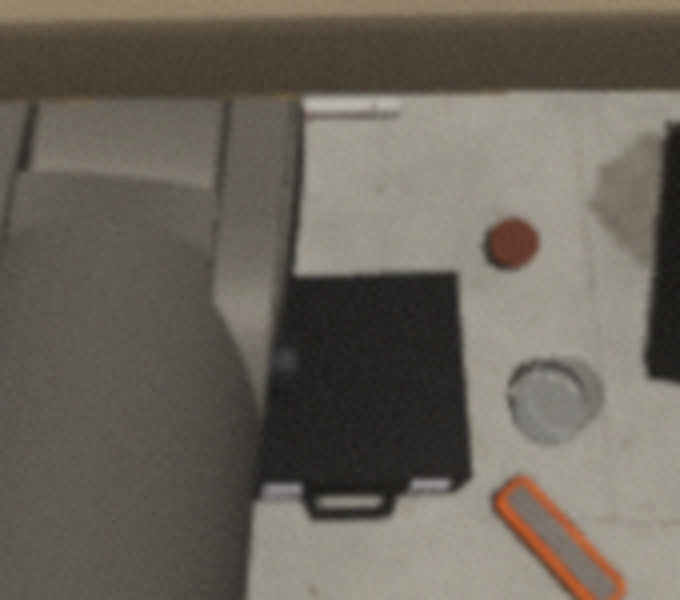

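The lid is shut flat on the rim, nothing around it has moved (jar at 155,330, stopper at 378,503, marker and ring unchanged), and the hand is clear. I'm handing in.

```bash
python3 - <<'E'
from bench import r
print(r.hand_in())
E
```

```text
the job is handed in; nothing more can be done
None
```

I folded the flap flat first, then swung the lid over it until it was fully shut. I handed the job in at about 15 s, and no verdict is reported.

- **Flap:** I pushed it with closed fingertips until it met its stop. The fingertips read 51.1 mm there against the stated 51.5 mm, with a last reading of about 24 N. Pictures taken with the lid still open showed it lying flat.
- **Lid:** I pushed it from behind along its arc at about 2 N, then pressed it onto its stop. The fingertips read 73.3 mm against the stated 73.5 mm, with a last reading of about 27 N. The final picture shows it flush on the rim.
- **Surroundings:** By eye, the bottle, beaker, marker, ring fitting and stopper stand where they were in the final scene picture. I did not measure their positions again. In the last top view the arm hid the fitting, the bottle and part of the marker.
- **Timer:** It is out of sight under the flap, so I could not check it at the end. The fingers never touched it.
- **Hand:** It ended about 0.26 m above the worktop, touching nothing. No check disagreed.

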